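# Light up the bore with the torch

### The job

Lift the torch out of its cradle and hold it in the air in front of the inspection stand so that it shines straight into the bore: level, in line with the bore's axis, its lens facing the mouth about 10 cm away. Keep it still there for at least two seconds, and finish while still holding it up like that, touching neither stand nor cradle with it. Do not drop the torch, bump the stand or shift the other things on the bench.

Things in the scene. Friction and masses are not known exactly. Their poses are not given: they have to be found in the camera images.
- torch: white pocket torch, eight-sided, 114 mm long, 0.08 to 0.15 kg, lying level in its cradle at first. Length along its y: dark round lens at the wide end (-y), tail at the narrow end (+y). It tapers from 29 mm across at the lens to 22 mm at the tail, 26 mm at mid-length. Origin mid-length, 14.6 mm below its centre line; z up at the start
- torch_lens (a point): centre of the torch's lens face (wide end), on its centre line; axes as the torch's
- torch_tail (a point): centre of the torch's tail face (narrow end), 114 mm from the lens on its centre line
- torch_grip (a point): point on the torch's centre line where it balances, 5 mm from mid-length towards the lens and 48.6 mm above the bench at the start: the place to grip across (torch about 26 mm wide here)
- cradle: cradle fixed on the left or right of the bench: aluminium base 50 x 120 x 6 mm with two black forks, 8 mm thick, up to 46 mm wide, 53 mm high, 46 mm either side of the middle along its y; 84 mm free between them for fingers from above. The torch lies in them along the cradle's y, lens at -y, and lifts straight out. Origin under the middle of the base
- stand: inspection stand fixed to the bench: dark base 105 x 100 x 12 mm; square post 20 mm wide, 216 mm high, 55 mm behind the bore's mouth; a black clamp with red knob carries a blue upright plate 80 x 80 x 8 mm with the bore. Origin on the bench below the bore's mouth; x points level into the bore, y left, z up. Its front (-x) faces roughly to the robot
- bore_mouth (a point): centre of the mouth of the bore, on the front face of the blue plate, ringed with brass; bore 36 mm wide, level, 30 mm deep. x points level into the bore along its axis, y to the left, z up. Its height above the bench varies from 100 to 150 mm; the clamp is tight and the housing stays where it is
- multimeter: bystander, to be left alone: orange and dark grey multimeter lying face up, 165 x 85 x 45 mm. Origin under its centre
- tape_black: bystander, to be left alone: roll of black tape, 67 mm across, 19 mm high. Origin under its centre
- tape_red: bystander, to be left alone: roll of red tape, 61 mm across, 19 mm high. Origin under its centre
- relay: bystander, to be left alone: small yellowish relay on a black foot, 22 x 28 mm, 33 mm high. Origin under its centre
- spare_breaker: bystander, to be left alone: light grey circuit breaker lying on its side, 78 x 76 mm, 19 mm high. Origin under its centre
- round_plug_a: bystander, to be left alone: light grey round plug standing up, 33 mm across, 54 mm high. Origin under its centre
- gland_a: bystander, to be left alone: light grey cable gland standing up, 23 mm across, 28 mm high. Origin under its centre
Things that resemble listed ones, but are neither listed nor needed, are in the scene too. What is meant by the torch is not blue, and is the larger of those in its own colour.

How it is judged:
By the outcome, as a careful person would: the job done as asked, in the order asked, and still so for the second after the job is handed in, while the arm keeps its last pose, push and grip.
It also fails if it takes over 45 s, if anything falls off the work surface, if the arm or the gripper's body presses on something with over 40 N, if the wrist force passes 120 N, or if a joint passes its speed limit or range.

### The arm

A 7-joint arm with a two-finger parallel gripper is mounted at the origin on a cart in front of the work surface, level with it; the furniture and walls round the work are solid. World frame = base frame: x ahead of the robot, y to its left, z up, the work surface at z = 0. Lengths are in m, angles in rad, forces in N, time in s.
With the tool pointing down it reaches from about 0.35 to 0.9 m from the base axis. Payload 19.9 kg.
Tool frame: the origin (TCP) lies between the finger pads; the fingertips stand 19 mm ahead of it and the grasp point (between the pads) is the TCP; z points along the fingers, y is the line along which they close (so a half turn about z gives the same grasp; the last joint's range is limited). The gripper opens to 94 mm and grips with 3 to 60 N. Pads are 16 mm wide; open, the fingers measure 119 mm over their backs; the gripper's body (75 mm by 177 mm) begins 78 mm behind the grasp point.
Start: joints at [-1.266, 0.417, -0.01, 1.614, 0.005, 1.111, -0.053], TCP at [0.212, 0.588, 0.224] pointing down, gripper open.
Joint ranges: [-2.81, 2.81], [-0.39, 2.02], [-1.27, 1.25], [0.06, 2.57], [-1.19, 4.33], [0.19, 2], [-2.82, 2.82]. Speed limits (rad/s): [1.89, 1.89, 2.39, 2.39, 3.01, 3.01, 3.01].

### API

Orientations are given as a 3x3 rotation matrix whose columns are the frame's x, y, z axes.
In Python, from rig import robot gives the robot as it stands. Calls block until the motion is done:
- robot.move_ptp(position, orientation): joint-space move of the TCP to a pose.
- robot.move_linear(position, velocity=0.15, frame=None, threshold=None): straight line of the TCP; frame=None keeps the orientation; velocity is the mean speed in m/s. With threshold (N) it stops when the force on the tool has changed by that much, and returns True; else False.
- robot.goto_joints(angles): joint-space move.
- robot.gripper_to(opening): finger opening in m; the grip force is fixed at half the most; returns when the fingers have stopped.
- robot.pause(seconds).
- robot.ik(position, orientation): joint angles nearest the present ones, or None.
- robot.get_state(): the state.
- robot.grab_frame(name): name is "scene" or "top"; returns the picture (400x640x3 uint8, red, green, blue); there is no depth.
- robot.camera_info(name): a dict with "fx", "fy", "cx", "cy" (pixels), "dist" ([k1, k2, p1, p2, k3] as OpenCV has them; the pictures are not rectified), "rvec" (rotation vector, rad) and "tvec" (3), from world to camera coordinates, as OpenCV has them. Camera axes: x right, y down, z forward; pixel columns grow to the right and rows downward; lengths in m; the calibration is good to about 2 mm. A picture is of the moment at which its call begins. camera_info takes no time and is no camera call.
A pose or a line that the arm cannot do raises robot.PlanningError and nothing moves.
- robot.sign_off(): hands the job in; it is judged then, once.
The state is a dict: "time": time; "qpos": joint angles; "joint_vel": joint speeds; "effort": joint torques, N m; "ee_pos": TCP position; "tool_rot": TCP orientation; "force": force on the tool from outside, world axes, zero at the start; "moment": the same for the moment, N m; "opening": finger opening in m; "grasp_force": force on a finger pad.
Only numpy, scipy, OpenCV 4.12 (cv2) and the standard library are available. Lean on these libraries where they do the work, as an engineer would, in place of code of your own. Each camera call takes 0.05 s, during which the arm holds its last target. There are 200 camera calls.

## Working session

There is one attempt and no reset: what is moved stays moved. The work goes in short steps, each a Python script; the robot and the scene stay as the last script left them, time stands still between calls to the robot, and variables do not carry over. Pictures are saved under pics/ and viewed, at most 10 in all, crops included, and the job is handed in when it is done.

```bash
mkdir -p pics
python3 - <<'E'
from rig import robot
import cv2
for n in("scene","top"):
    f=robot.grab_frame(n); cv2.imwrite(f"pics/{n}0.png",f[:,:,::-1]); print(n,robot.camera_info(n))
print(robot.get_state()["time"])
E
```

```text
scene {'fx': 453.2602785709655, 'fy': 453.2602785709655, 'cx': 320.45035569432525, 'cy': 203.28911739586485, 'dist': array([-0.08359297,  0.        ,  0.        ,  0.        ,  0.        ]), 'rvec': array([ 1.90528477, -0.65723157,  0.40397852]), 'tvec': array([-0.41699784,  0.20082786,  1.30210169])}
top {'fx': 398.4953304354923, 'fy': 398.4953304354923, 'cx': 323.30028602145217, 'cy': 193.89929849206948, 'dist': array([-0.051989,  0.      ,  0.      ,  0.      ,  0.      ]), 'rvec': array([ 2.14625696, -2.07501453,  0.21060743]), 'tvec': array([-0.04301945,  0.50820346,  1.04606614])}
0.1
```

View pics/scene0.png

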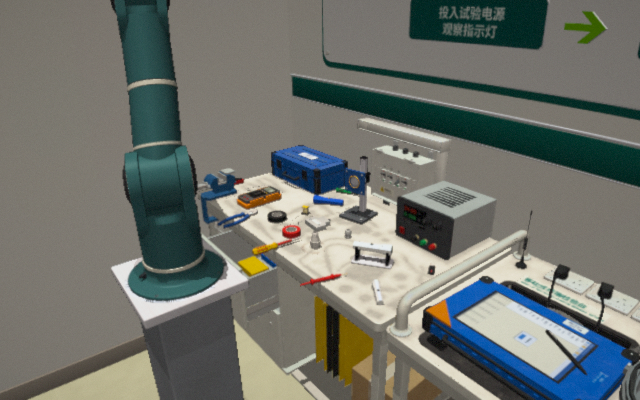

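View pics/top0.png

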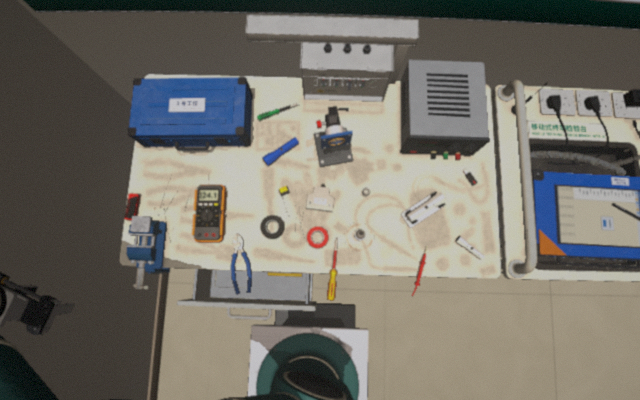

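The scene view shows the arm, the stand near (357,190) with its blue plate, and a white torch in a cradle at (373,253). The top view shows the stand at (334,140).

Torch candidates in the top view:
- White one in the cradle at (423,207).
- Smaller white one lying loose at (468,246).
- Blue one at (280,152).

The one in the cradle fits: it is white and the larger of the two. I'll confirm it in an enlarged crop.

Run:
```python
import cv2,numpy as np
t=cv2.imread("pics/top0.png");s=cv2.imread("pics/scene0.png")
a=cv2.resize(t[180:260,390:490],(400,320),interpolation=2)
b=cv2.resize(t[100:170,300:370],(400,400),interpolation=2)[:280]
c=cv2.resize(s[230:310,340:440],(400,320),interpolation=2)
d=cv2.resize(s[150:226,330:425],(400,320),interpolation=2)[:280]
cv2.imwrite("pics/m1.png",np.vstack([np.hstack([a,c]),np.hstack([b,d])]))
```

```text
(no output)
```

View pics/m1.png

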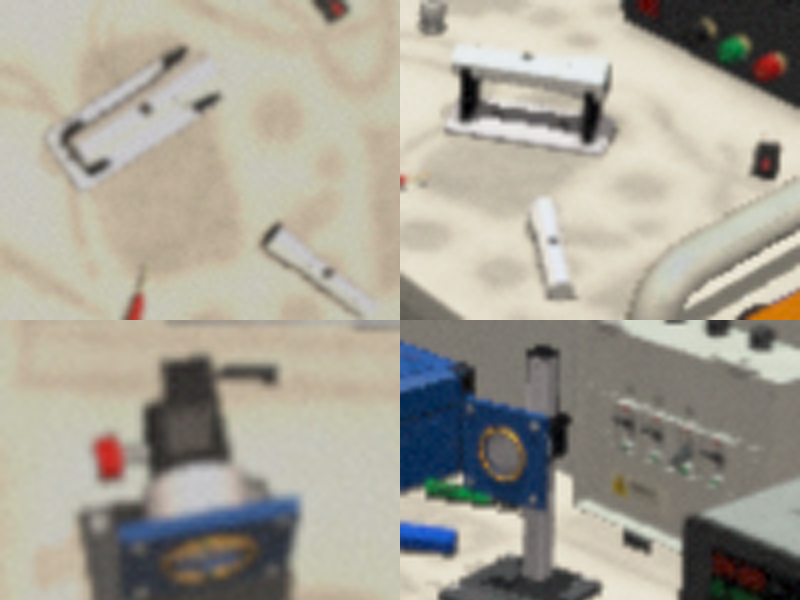

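The crop confirms it: the white torch at top (423,207) rests on two forks, and the loose white one at (468,246) is smaller. I'll average some frames to cut the noise, then enlarge both for corner picking.

```bash
cat > h.py <<'E'
import numpy as np,cv2
from rig import robot
C={n:robot.camera_info(n) for n in("scene","top")}
def K(c): return np.array([[c["fx"],0,c["cx"]],[0,c["fy"],c["cy"]],[0,0,1]])
def proj(n,P):
    c=C[n]; return cv2.projectPoints(np.atleast_2d(P).astype(float),c["rvec"],c["tvec"],K(c),c["dist"])[0][:,0]
def ray(n,uv):
    c=C[n]; p=cv2.undistortPoints(np.array([[uv]],float),K(c),c["dist"])[0,0]
    R=cv2.Rodrigues(c["rvec"])[0]; return -R.T@c["tvec"],R.T@np.array([p[0],p[1],1])
def plane(n,uv,z):
    o,d=ray(n,uv); return o+d*(z-o[2])/d[2]
def tri(a,b):  # scene px, top px
    (o1,d1),(o2,d2)=ray("scene",a),ray("top",b)
    s=np.linalg.lstsq(np.c_[d1,-d2],o2-o1,rcond=None)[0]
    p,q=o1+s[0]*d1,o2+s[1]*d2; return (p+q)/2,np.linalg.norm(p-q)
E
python3 - <<'E'
from h import *
A={}
for n in C:
    A[n]=np.mean([robot.grab_frame(n).astype(float) for _ in range(6)],0)[:,:,::-1]
    np.save(n+".npy",A[n]); print(n,ray(n,(320,200))[0])
def crop(n,x,y,w,h,k,lo):
    c=A[n][y:y+h,x:x+w]; c=np.clip((c-lo)*255/(250-lo),0,255).astype(np.uint8)
    return cv2.resize(c,(w*k,h*k),interpolation=cv2.INTER_CUBIC)
cv2.imwrite("pics/m2.png",np.vstack([np.hstack([crop("top",398,186,50,37,8,60),crop("scene",348,236,50,37,8,60)]),
 np.hstack([crop("top",308,114,50,37,8,0),crop("scene",335,164,50,37,8,0)])]))
E
```

```text
scene [-0.33287036 -1.13812052  0.70962443]
top [ 0.28619274 -0.03607505  1.12746091]
```

View pics/m2.png

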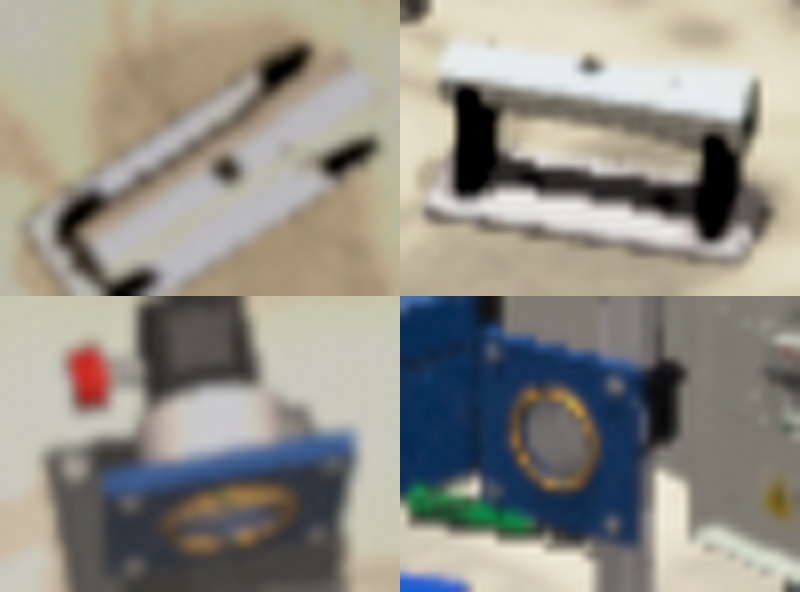

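The montage shows the following:
- **Torch:** in the scene view the right end is taller with a dark face, at about (392,249.5), so that is the lens. The tail is at about (353,244). In the top view the lens end is at about (443,196) and the tail at about (412.5,218).
- **Blue plate:** four screws and a brass ring are clear in both views. I'll triangulate these.

Run:
```python
from h import *
np.set_printoptions(precision=4,suppress=True)
def T(u,v): return (398+(u+.5)/8-.5,186+(v+.5)/8-.5)
def S(u,v): return (348+(u-399.5)/8-.5,236+(v+.5)/8-.5)
def T2(u,v): return (308+(u+.5)/8-.5,114+(v-295.5)/8-.5)
def S2(u,v): return (335+(u-399.5)/8-.5,164+(v-295.5)/8-.5)
for k,a,b in[("lens",S(752,110),T(360,82)),("tail",S(442,66),T(115,258)),("button",S(592,65),T(227,170))]:
    print(k,*tri(a,b),plane("top",b,.0486),plane("scene",a,.0486))
# brass ring masks
ring={}
for n,(x,y,w,h) in{"top":(325,134,22,17),"scene":(347,171,16,22)}.items():
    im=np.clip(np.load(n+".npy"),0,255)[y:y+h,x:x+w]
    k=6; im=cv2.resize(im,(w*k,h*k),interpolation=cv2.INTER_CUBIC)
    m=((im[:,:,2]-im[:,:,0])>15).astype(np.uint8)
    pts=cv2.findNonZero(m); hull=cv2.convexHull(pts); e=cv2.fitEllipse(hull)
    c=np.array(e[0]); ring[n]=((c[0]+.5)/k-.5+x,(c[1]+.5)/k-.5+y); print(n,ring[n],np.array(e[1])/k,m.sum())
print("ring",*tri(ring["scene"],ring["top"]))
z=tri(ring["scene"],ring["top"])[0][2]
P=[]
for a,b in[((495,350),(132,500)),((617,383),(330,465)),((495,490),(135,565)),((613,523),(318,533))]:
    p,e=tri(S2(*a),T2(*b));P.append(p);print(p,e)
P=np.array(P);print("mean",P.mean(0)); y=(P[0]+P[2]-P[1]-P[3]);print("yaw screws",np.degrees(np.arctan2(-y[0],y[1])),"width",np.linalg.norm(y)/2)
for v in([(105,492),(352,458)],[(105,472),(352,432)]):
    l,r=[plane("top",T2(*q),z+.04) for q in v]; d=l-r;print(l,r,"yaw edge",np.degrees(np.arctan2(-d[0],d[1])),np.linalg.norm(d))
```

```text
lens [ 0.5144 -0.3552  0.0509] 0.00211945171377756 [ 0.5158 -0.3566  0.0486] [ 0.5161 -0.3523  0.0486]
tail [ 0.447  -0.2667  0.0554] 0.00806281183717277 [ 0.4514 -0.2706  0.0486] [ 0.4507 -0.2567  0.0486]
button [ 0.4806 -0.3062  0.0601] 0.001442205185596974 [ 0.4833 -0.3096  0.0486] [ 0.4942 -0.2913  0.0486]
top (np.float64(336.1119028727214), np.float64(141.32278442382812)) [ 8.5143 17.5414] 3052
scene (np.float64(353.70810381571454), np.float64(181.3357899983724)) [10.5755 13.7794] 1897
ring [ 0.6308 -0.0548  0.1416] 0.0015562965007378804
[ 0.6243 -0.0237  0.1745] 0.0014809531856074603
[ 0.6383 -0.0858  0.1739] 0.0012439734526504547
[ 0.6243 -0.0246  0.1099] 0.001746475135872383
[ 0.6378 -0.0857  0.1103] 0.001003346693447676
mean [ 0.6312 -0.055   0.1422]
yaw screws 12.599761286465387 width 0.06312171466098834
[ 0.6247 -0.0157  0.1816] [ 0.6386 -0.0926  0.1816] yaw edge 10.185556814073724 0.07815923489192618
[ 0.6313 -0.0155  0.1816] [ 0.6472 -0.0925  0.1816] yaw edge 11.633036393334718 0.07861669894282858
```

Run:
```python
from h import *
def T(u,v): return (398+(u+.5)/8-.5,186+(v+.5)/8-.5)
def S(u,v): return (348+(u-399.5)/8-.5,236+(v+.5)/8-.5)
def r(n,a,b,z):
    a,b=plane(n,a,z),plane(n,b,z); d=b-a; print(n,a.round(4),b.round(4),np.degrees(np.arctan2(d[1],d[0])).round(1),np.linalg.norm(d).round(4))
r("top",T(185,285),T(340,185),.006); r("top",T(35,220),T(250,70),.006)
r("top",T(108,247),T(320,107),.053)
r("scene",S(430,212),S(745,260),.003)   # base front edge
r("scene",S(440,85),S(742,140),.040)   # torch lower edge
r("scene",S(448,42),S(755,78),.061)   # torch top edge
```

```text
top [ 0.4491 -0.3047  0.006 ] [ 0.4869 -0.361   0.006 ] -56.1 0.0679
top [ 0.4707 -0.2513  0.006 ] [ 0.5279 -0.3294  0.006 ] -53.8 0.0968
top [ 0.4545 -0.2672  0.053 ] [ 0.5056 -0.3411  0.053 ] -55.3 0.0898
scene [ 0.4289 -0.2759  0.003 ] [ 0.4953 -0.3725  0.003 ] -55.5 0.1172
scene [ 0.4508 -0.2556  0.04  ] [ 0.5088 -0.355   0.04  ] -59.7 0.1151
scene [ 0.4495 -0.2611  0.061 ] [ 0.5176 -0.3515  0.061 ] -53.0 0.1131
```

```bash
cat >> h.py <<'E'
def rot(deg,s=1):  # tool down, torch heading deg (tail->lens); tool x = s*heading
    a=np.radians(deg); x=s*np.array([np.cos(a),np.sin(a),0]); z=np.array([0,0,-1.]); return np.c_[x,np.cross(z,x),z]
M=np.array([.631,-.055,.142]); YAW=12.; A0=-55.
ax=np.array([np.cos(np.radians(YAW)),np.sin(np.radians(YAW)),0])
HOLD=M-ax*.152
G=np.array([.484,-.311,.0486])
E
python3 - <<'E'
from h import *
print(robot.get_state()["tool_rot"].round(2) if hasattr(robot.get_state()["tool_rot"],'round') else robot.get_state()["tool_rot"])
print(HOLD)
for s in(1,-1):
    for p,a in((G+[0,0,.15],A0),(G,A0),(HOLD+[0,0,.06],YAW),(HOLD,YAW)):
        q=robot.ik(p,rot(a,s)); print(s,None if q is None else np.round(q,2))
E
```

```text
[[-0.94  0.34  0.  ]
 [ 0.34  0.94 -0.  ]
 [-0.   -0.   -1.  ]]
[ 0.48232156 -0.08660258  0.142     ]
1 [-0.27  0.58  1.09  1.79 -0.57  1.12 -1.52]
1 [-0.23  0.88  1.08  1.89 -0.94  0.99 -1.25]
1 [-0.7   0.3   0.96  1.99 -0.3   1.   -0.95]
1 [-0.7   0.45  1.    2.04 -0.48  0.9  -0.79]
-1 [-0.02  0.43  0.7   1.79 -0.31  1.04  1.4 ]
-1 [ 0.08  0.63  0.58  1.88 -0.48  0.77  1.53]
-1 [-0.51  0.25  0.72  1.98 -0.19  0.98  2.09]
-1 [-0.44  0.34  0.66  2.04 -0.27  0.85  2.15]
```

Run:
```python
from h import *
s=-1
robot.move_ptp([.40,.10,.32],rot(-20,s))
robot.move_ptp(G+[0,0,.16],rot(A0,s))
st=robot.get_state();print(st["time"],np.round(st["qpos"],2),np.round(st["ee_pos"],4))
print(robot.move_linear(G+[0,0,.03],.12,threshold=8))
a=np.hstack([robot.grab_frame("top")[160:240,380:480],robot.grab_frame("scene")[200:280,320:420]])
cv2.imwrite("pics/a1.png",cv2.resize(a,(800,320),interpolation=2)[:,:,::-1])
print(robot.get_state()["time"],robot.get_state()["force"])
```

```text
4.225 [-0.3   0.6   1.15  1.78 -0.6   1.16  1.65] [ 0.4846 -0.3098  0.2086]
False
5.5583 [ 0.31867144  0.13349885 -0.42386096]
```

View pics/a1.png

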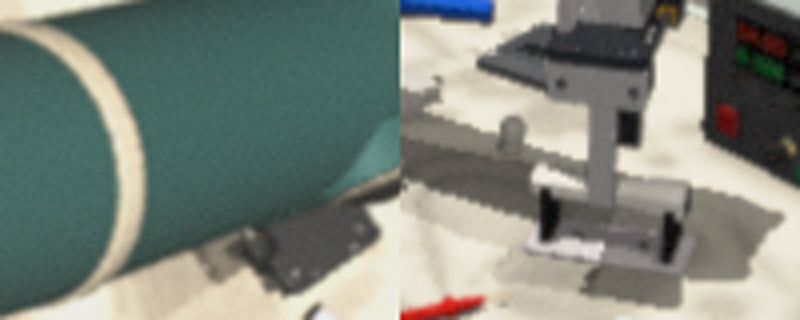

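The scene crop shows the near finger in front of the torch's middle at (600,180), between the two forks, with room either side. The arm hides the torch in the top view. Next: descend, grip and lift.

Run:
```python
from h import *
print(robot.move_linear(G,.08,threshold=10))
robot.gripper_to(.0)
st=robot.get_state();print(st["time"],st["opening"],st["grasp_force"],np.round(st["force"],1),np.round(st["moment"],2),np.round(st["ee_pos"],4))
robot.move_linear(G+[0,0,.03],.06)
robot.move_linear(G+[0,0,.16],.12)
robot.pause(.3)
st=robot.get_state();print(st["time"],st["opening"],st["grasp_force"],np.round(st["force"],2),np.round(st["moment"],2))
H=HOLD-ax*.03+[0,0,.06]
robot.move_ptp(H,rot(YAW,-1))
robot.move_linear(HOLD-ax*.03,.1)
robot.pause(.3)
st=robot.get_state();print(st["time"],st["opening"],st["grasp_force"],np.round(st["force"],2),np.round(st["moment"],2),np.round(st["ee_pos"],4),np.round(st["qpos"],2))
F={n:np.mean([robot.grab_frame(n).astype(float) for _ in range(4)],0)[:,:,::-1] for n in C}
for n in F: np.save("h_"+n,F[n]); print(n,proj(n,np.array([HOLD-ax*.03,M])).round(1))
cv2.imwrite("pics/b1.png",np.hstack([cv2.resize(F["top"][110:210,300:380],(400,500),interpolation=2),cv2.resize(F["scene"][140:240,290:370],(400,500),interpolation=2)]))
```

```text
False
7.1333 0.025797154090720902 29.97102292953059 [0.8 0.2 0.7] [-0.01 -0.02  0.03] [ 0.484  -0.311   0.0486]
9.3167 0.02647759810308154 29.962476702639833 [-0.53  0.   -0.66] [-0.01  0.03  0.05]
11.25 0.026022094151666973 29.962626434862614 [ 0.07  0.39 -0.66] [ 0.04  0.05 -0.02] [ 0.4532 -0.0927  0.1423] [-0.69  0.37  0.98  2.11 -0.4   0.86  2.31]
scene [[319.4 197.8]
 [354.  181.2]]
top [[349.2 209.5]
 [336.  141.4]][ WARN:0@7.155] global loadsave.cpp:1063 imwrite_ Unsupported depth image for selected encoder is fallbacked to CV_8U.
```

View pics/b1.png

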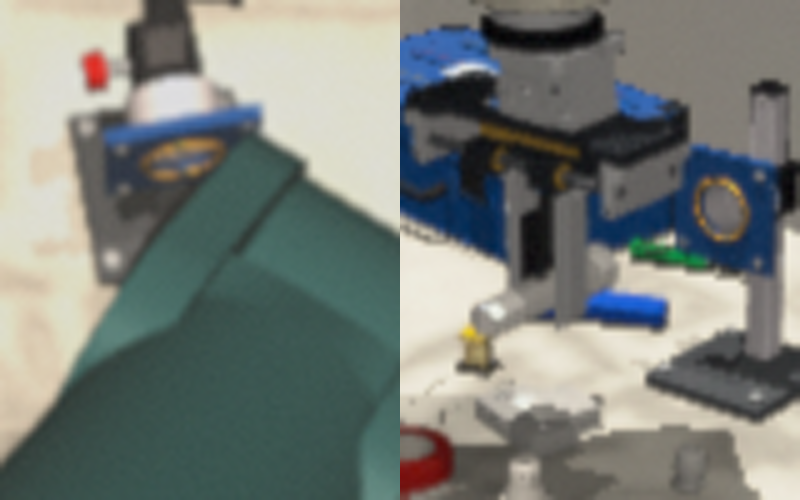

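Run:
```python
from h import *
t=np.array([.4532,-.0927,.1423])
n_=np.array([-ax[1],ax[0],0]);up=np.array([0,0,1.])
for nm,d,r in(("lens",.052,.0145),("tail",-.062,.011)):
    c=t+ax*d; print(nm,proj("scene",c).round(1)); 
    print(" crop top/bottom/left/right",[((proj("scene",c+v)[0]-[290,140])*5+[400,0]).round(0) for v in(up*r,-up*r,n_*r,-n_*r)])
F=np.clip(np.load("h_scene.npy"),0,255).astype(np.uint8)
c=cv2.resize(F[180:215,298:343],(765,595),interpolation=cv2.INTER_CUBIC)
for d,r in((.052,.0145),(-.062,.011)):
    for v in(up*r,-up*r,up*0):
        p=((proj("scene",t+ax*d+v)[0]-[298,180]+.5)*17).astype(int); cv2.circle(c,tuple(map(int,p)),5,(0,0,255),-1)
cv2.imwrite("pics/b2.png",c)
```

```text
lens [[329.9 192.6]]
 crop top/bottom/left/right [array([599., 242.]), array([600., 284.]), array([582., 258.]), array([617., 268.])]
tail [[306.2 204. ]]
 crop top/bottom/left/right [array([480., 303.]), array([481., 336.]), array([468., 315.]), array([494., 325.])]
```

View pics/b2.png

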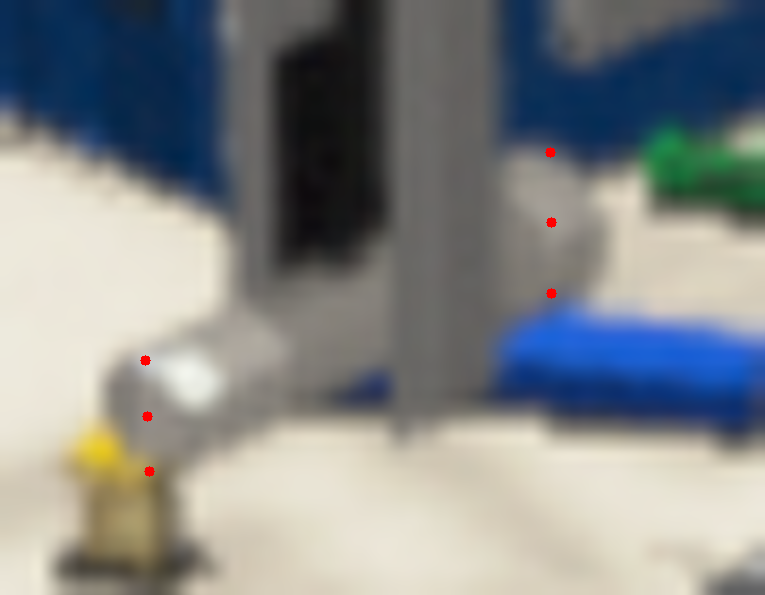

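The crop shows the torch level in the grip: lens end around (551,222), tail around (147,415), both within a pixel of the predicted centre-line points. Next I move forward to 10 cm, hold, and check.

Run:
```python
from h import *
robot.move_linear(HOLD,.06,frame=rot(YAW,-1)); robot.pause(2.8)
st=robot.get_state();print(st["time"],st["opening"],st["grasp_force"],np.round(st["force"],2),np.round(st["ee_pos"],4),HOLD.round(4),np.round(st["tool_rot"],3))
f=robot.grab_frame("scene")[140:240,290:400]
cv2.imwrite("pics/c1.png",cv2.resize(f,(770,560),interpolation=2)[:,:,::-1])
```

```text
15.1 0.026115768062124567 29.96249809395522 [-0.02 -0.25 -0.65] [ 0.4823 -0.0866  0.142 ] [ 0.4823 -0.0866  0.142 ] [[-0.978 -0.208 -0.   ]
 [-0.208  0.978 -0.   ]
 [ 0.     0.    -1.   ]]
```

View pics/c1.png

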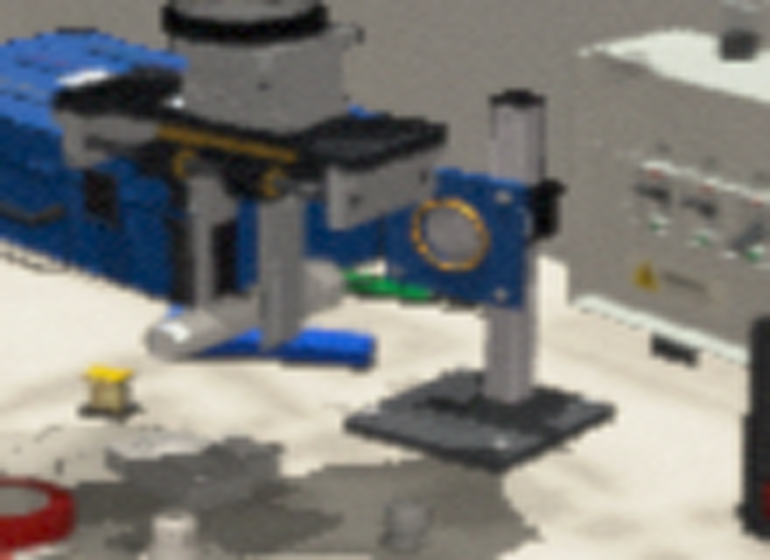

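The torch, from tail (170,335) to lens (330,280), points at the bore ring at (450,235). It is clear of the stand and steady.

```bash
python3 -c "
from rig import robot
print(robot.sign_off())"
```

```text
the job is handed in; nothing more can be done
None
```

The torch is out of its cradle and held level on the bore's axis, lens about 10 cm from the mouth by my camera measurements (good to a few millimetres); it stayed steady for 2.8 s and I handed the job in at about 15 s.

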